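Fit the hold-down frame over the vials on the mixer

TASK

Put the hold-down frame on the vial mixer: of the two flat metal frames lying on the bench take the longer one, bring both of its end holes over the mixer's two upright pins, and lower it until it lies flat on the blocks at the foot of both pins. Lower it in the gripper rather than dropping it, then let go; leave the shorter frame where it lies.

Things in the scene. Friction and masses are not known exactly. Their poses are not given: they have to be found in the camera images.
- holddown_grip (a point): Loose hold-down frame, the LONGER of two flat aluminium frames: 210 (x) x 74 (y) mm, plate 6 thick, ~0.2 kg. A 32 mm round hole through each end, centres 75 mm either side of the middle along x. Mid-frame an upright grey grip, 40 long in x, 14 thick in y (pinch across y), top 56 mm above the underside. Same either way round. Point: on the grip, mid-frame, 28 mm above the underside. z up.
- mixer_seat (a point): Seat of the fixed white mixer (230 x 110 x 45 mm, long in x, capped vials mid-way, tops at 81). At each end a black block, top 85 mm above bench, with an upright steel pin 10 mm thick, 40 tall, top 14 tapered to 4; pins 75 mm either side of the middle along x. Point: midway between pins, level with block tops; the frame's underside belongs here, middle over it, x along x (either way). z up.
- short_grip (a point): The SHORTER frame, loose, lying flat, to be left alone: same material, width, thickness and grip as the hold-down frame, but 154 mm long with its holes 104 mm apart, so it does not fit the pins. Point: on its grip, mid-frame, 28 mm above its underside; x along it, z up.

How it is judged:
By the outcome, as a careful person would: the job done as asked, in the order asked, and still so for the second after the job is handed in, with the robot touching nothing.
It also fails if it takes over 38 s, if anything falls off the work surface, if the arm or the gripper's body presses on something with over 40 N, if the wrist force passes 120 N, or if a joint passes its speed limit or range.

ROBOT

A 7-joint arm with a two-finger parallel gripper is mounted at the origin on the work surface. World frame = base frame: x ahead of the robot, y to its left, z up, the work surface at z = 0. Lengths are in mm, angles in rad, forces in N, time in s.
With the tool pointing down it reaches from about 350 to 775 mm from the base axis. Payload 3.1 kg.
Tool frame: the origin (TCP) lies midway between the tips of the shut fingers; the grasp point (between the pads) lies 19 mm behind it (arm.hold_point_z is the distance from the TCP to the grasp point, in mm); z points along the fingers, y is the direction in which the jaws open and shut (so a half turn about z gives the same grasp; the last joint's range is limited). The gripper opens to 85 mm and grips with 20 to 120 N. Pads are 22 mm wide; open, the fingers measure 114 mm over their backs; the gripper's body (76 mm by 85 mm) begins 54 mm behind the grasp point. The pads swing forward as they close: fully open they stand 13 mm farther back than shut.
Start: joints at [-0.042, 0.311, 0.014, 1.512, -0.004, 1.319, -0.027], TCP at [550.016, 0.032, 231.304] pointing down, gripper open.
Joint ranges: [-2.7, 2.7], [-0.3, 1.91], [-1.27, 1.3], [0.12, 2.57], [-1.44, 4.58], [0.2, 2.03], [-3.05, 3.05]. Speed limits (rad/s): [2.79, 2.79, 3.14, 3.14, 3.14, 3.14, 3.14].

INTERFACE

Orientations are given as a unit quaternion [w, x, y, z].
In Python, from bench import arm, cams, job_done gives the robot as it stands. The module is installed in compiled form; this text tells all that it offers.
- The arm moves only by the tool drive_tool, never from a script. Its argument "steps" is a list of rows, each a list of 6 numbers: the shift along the tool's x, y, z in mm, then the turn, a rotation vector about the tool's x, y, z in degrees. In form: [[dx, dy, dz, ax, ay, az], ...]. A call has 1 to 10 rows; each row shifts and turns the pose as measured when the row begins, along the tool's axes as they then stand; what a row does not reach is not made up. A row lasts 1/8 s, in which the tool goes at most 62.5 mm and 10.7 degrees, less where a joint would pass 70% of its speed; a pose out of reach is approached as far as the arm can. A call with a gripper value outside its range is refused whole. "hand" is the opening, from 0 (shut) to 1 (fully open), set as the call begins (left out, the last holds). The fingers move at their own pace and stop on an object; "newtons" is the grip in N (left out, the last holds). Time passes only in rows, so rows that do not move let the fingers close. It gives the time, the measured TCP pose, the force and the opening at its end, in the units of the state.
- arm.get_state(): the state, without advancing time (a new reading comes with each control period).
- cams.read_camera(name): name is "scene" or "side" or "wrist"; returns a dict with "pixels" (480x640x3 uint8, red, green, blue), "depth" (480x640 float32, mm along the optical axis (not along the pixel's ray), 0 where there is no reading), "K" (3x3 intrinsics, pixels), "world_from_camera" (4x4, takes a point from camera to world coordinates); the wrist camera has in their place "tool_from_camera" (4x4, takes a point from camera to tool coordinates, whose origin is the TCP and whose axes are the flange's). Camera axes: x right, y up, looking along -z (the intrinsics and any distortion apply to the point x, -y, -z); pixel columns grow to the right and rows downward; lengths in mm; the calibration is good to about 2 mm. The wrist camera is an equidistant fisheye: a pixel r from the principal point sees the ray r / f radians off the axis. A picture is of the moment at which its call begins: read the wrist's pose just before it.
- job_done(): hands the job in, once; it reports no verdict.
The state is a dict: "t": time; "joints": joint angles; "qvel": joint speeds; "effort": joint torques, N m; "ee_pos": TCP position; "orientation": TCP orientation; "wrist_force": force on the tool from outside, world axes, zero at the start; "ft_torque": the same for the moment, N m; "gripper_width": finger opening in mm.
Only numpy, scipy, OpenCV 4.12 (cv2) and the standard library are available. Lean on these libraries where they do the work, as an engineer would, in place of code of your own. Each camera call takes 0.05 s, during which the arm holds its last target. There are 200 camera calls.

## Working session

There is one attempt and no reset: what is moved stays moved. The work goes in short steps, Python scripts to look and compute and a tool call to move; the robot and the scene stay as the last step left them, time stands still between calls to the robot, and variables do not carry over. Pictures are saved under pics/ and viewed, about 8 in all and at most 12, crops included, and the job is handed in when it is done.

Besides the shell and the picture viewer there is one more tool, called as name([rows], argument=value, ...), one row to a line, values as JSON. drive_tool: Moves the arm, as the interface text tells. Its arguments: {"type":"object","properties":{"steps":{"type":"array","items":{"type":"array","items":{"type":"number"}}},"hand":{"type":"number"},"newtons":{"type":"number"}},"required":["steps"]}

```bash
mkdir -p pics; cat > h.py <<'E'
import numpy as np, cv2
from bench import arm, cams, job_done
def world(c):
    K=c["K"]; d=c["depth"]; v,u=np.mgrid[0:480,0:640]
    P=np.stack([(u-K[0,2])/K[0,0]*d,-(v-K[1,2])/K[1,1]*d,-d,np.ones_like(d)],-1)
    return (P@np.array(c["world_from_camera"]).T)[...,:3]
E
python3 - <<'E'
from h import *
s=arm.get_state(); print(s["t"],s["ee_pos"],s["orientation"],s["gripper_width"],arm.hold_point_z)
ims=[]
for n in("scene","side"):
    c=cams.read_camera(n); np.savez(n+"0.npz",**c)
    print(n,np.round(c["K"],1).tolist(),np.round(c["world_from_camera"],3).tolist(),[k for k in c])
    cv2.imwrite(f"pics/{n}0.png",c["pixels"][...,::-1])
E
```

```text
0.0 [5.49286453e+02 2.44322046e-02 2.30220980e+02] [-0.00079251  0.707079    0.70713361 -0.00084623] 85.4139883447739 18.700000000000003
scene [[596.3, 0.0, 313.9], [0.0, 596.3, 241.4], [0.0, 0.0, 1.0]] [[-0.565, -0.628, 0.535, 1022.467], [0.825, -0.424, 0.373, 365.178], [-0.008, 0.652, 0.758, 810.945], [0.0, 0.0, 0.0, 1.0]] ['pixels', 'depth', 'K', 'world_from_camera']
side [[462.8, 0.0, 315.6], [0.0, 462.8, 237.8], [0.0, 0.0, 1.0]] [[0.712, 0.439, -0.548, 81.706], [-0.702, 0.427, -0.57, -432.325], [-0.016, 0.79, 0.612, 600.49], [0.0, 0.0, 0.0, 1.0]] ['pixels', 'depth', 'K', 'world_from_camera']
```

View pics/scene0.png

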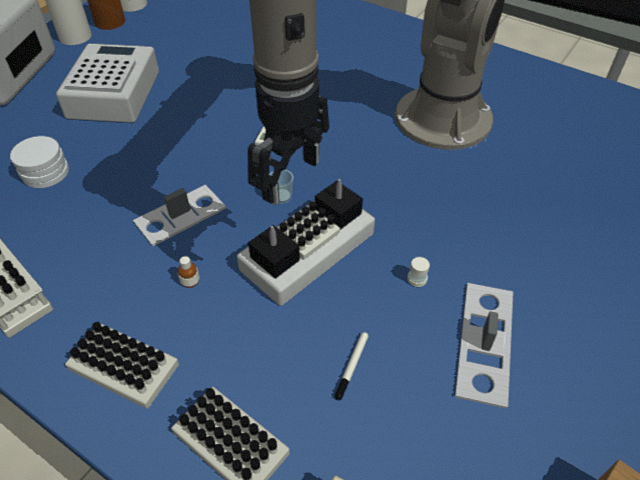

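View pics/side0.png

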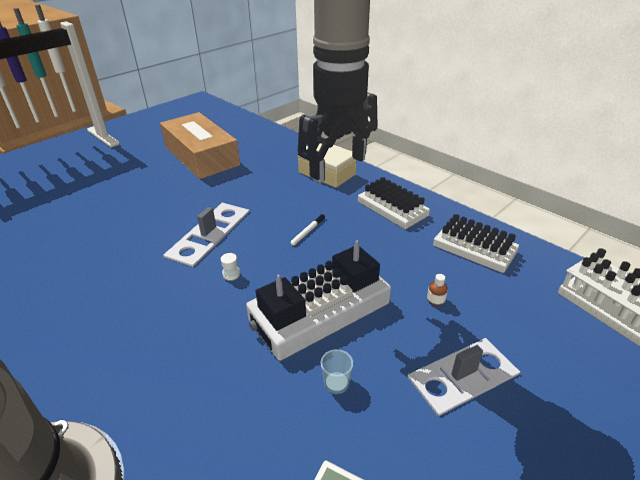

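The scene picture shows the longer frame at about (486,343), with its grip at (490,330), and the shorter one at (180,213). The mixer's pins are at about (273,237) and (339,190). In the side picture the long frame is at about (207,233), the short one at (465,375), and the pins at (280,287) and (356,251). Next I'll measure these.

```bash
cat > m.py <<'E'
from h import *
R={"scene":{"long":(445,275,525,412),"short":(125,178,232,248),"mix":(232,172,382,306)},
   "side":{"long":(160,198,254,270),"short":(402,332,526,418),"mix":(240,235,396,356)}}
for n in R:
    c=dict(np.load(n+"0.npz")); W=world(c); px=c["pixels"].astype(int)
    notblue=(px[...,2]-px[...,0]<40)
    for k,(a,b,e,f) in R[n].items():
        w=W[b:f,a:e].reshape(-1,3); nb=notblue[b:f,a:e].ravel(); w=w[(c["depth"][b:f,a:e].ravel()>0)]; 
        w2=W[b:f,a:e].reshape(-1,3)[nb&(c["depth"][b:f,a:e].ravel()>0)]
        if k!="mix":
            p=w2[(w2[:,2]>2)&(w2[:,2]<11)]; g=w2[(w2[:,2]>20)&(w2[:,2]<70)]
            gt=g[g[:,2]>np.percentile(g[:,2],98)-4]
            r=cv2.minAreaRect(p[:,:2].astype(np.float32)); print(n,k,"plate z",np.median(p[:,2]),"rect",np.round(cv2.boxPoints(r),1).tolist(),np.round(r[0],1),np.round(r[1],1),r[2])
            r=cv2.minAreaRect(gt[:,:2].astype(np.float32)); print("   griptop",np.round(r[0],1),np.round(r[1],1),r[2],"zmax",np.percentile(g[:,2],98))
        else:
            bt=w[(w[:,2]>83)&(w[:,2]<88)]
            pn=w[(w[:,2]>93)&(w[:,2]<127)]
            _,l,cc=cv2.kmeans(pn[:,:2].astype(np.float32),2,None,(3,50,.1),5,cv2.KMEANS_PP_CENTERS)
            d=cc[1]-cc[0];print(n,"pins",cc,"zmax",[pn[l[:,0]==i,2].max() for i in(0,1)],"mid",cc.mean(0),"dist",np.hypot(*d),"ang",np.degrees(np.arctan2(d[1],d[0])),len(pn))
            lab=np.argmin(((bt[:,None,:2]-cc[None])**2).sum(-1),1)
            for i in(0,1):
                r=cv2.minAreaRect(bt[lab==i,:2].astype(np.float32));print("   block",np.round(r[0],1),np.round(r[1],1),r[2],np.median(bt[:,2]))
            b2=w[(w[:,2]>41)&(w[:,2]<48)]; r=cv2.minAreaRect(b2[:,:2].astype(np.float32));print("   body",np.round(r[0],1),np.round(r[1],1),r[2])
E
python3 m.py
```

```text
scene long plate z 6.249330189013904 rect [[357.29998779296875, 303.70001220703125], [384.29998779296875, 230.0], [585.2999877929688, 303.6000061035156], [558.2999877929688, 377.3999938964844]] [471.3 303.7] [214.1  78.5] 20.132648468017578
   griptop [473.1 304.2] [40.6 13.9] 20.07978057861328 zmax 58.526804519873735
scene short plate z 6.761845049198996 rect [[411.6000061035156, -397.6000061035156], [561.2000122070312, -448.70001220703125], [630.5999755859375, -245.6999969482422], [481.0, -194.5]] [ 521.1 -321.6] [214.6 158.1] 71.1314468383789
   griptop [ 538.4 -276.5] [17.7 39.6] 74.63198852539062 zmax 58.85609743336028
scene pins [[406.2264   -13.364779]
 [552.8031   -42.499805]] zmax [np.float64(126.87024876553915), np.float64(126.07834467485316)] mid [479.51477  -27.932293] dist 149.44423 ang -11.242144 169
   block [427.6 -19.7] [ 65.1 104.6] 78.22319793701172 85.55686356827175
   block [530.3 -39.8] [ 65.6 100.2] 79.12074279785156 85.55686356827175
   body [471.  -78.7] [214.9 229.3] 80.39277648925781
side long plate z 6.1151933811302115 rect [[356.6000061035156, 302.7999877
[... 279 characters left out ...]
86500847371167 rect [[449.8999938964844, -290.1000061035156], [598.2000122070312, -338.20001220703125], [622.2999877929688, -263.79998779296875], [474.1000061035156, -215.6999969482422]] [ 536.1 -277. ] [ 78.2 155.9] 72.02871704101562
   griptop [ 536.  -277.7] [14.6 41.6] 72.726318359375 zmax 57.43995593336057
side pins [[547.0676   -45.438156]
 [400.73032  -16.749817]] zmax [np.float64(125.96217176448346), np.float64(125.85058568982066)] mid [473.899    -31.093987] dist 149.12286 ang 168.90825 183
   block [531.7 -41. ] [65.5 92.4] 79.3388442993164 85.05426632003412
   block [422.8 -18.8] [64.6 98.4] 78.97077178955078 85.05426632003412
   body [458.2 -34.2] [213.3 196.6] 15.815099716186523
```

The sizes agree: the long frame measures about 214×78 mm and the pins are 149 mm apart. The long frame's grip is at (471.2, 303.7) at 20.1°. The mixer's middle is at (476.7, -29.5), at -11.2°. I'll move over the grip and turn the tool.

drive_tool([
  [51,-13,0,0,0,0],
  [51,-13,0,0,0,0],
  [51,-13,0,0,0,0],
  [51,-13,0,0,0,0],
  [51,-13,0,0,0,0],
  [49,-13,0,0,0,0],
], hand=1)

```text
t: 0.85
ee_pos: [471.8, 304.8, 226.0]
orientation: [0.0, 0.712, 0.702, -0.004]
wrist_force: [0.2, 0.7, -1.0]
gripper_width: 85.3
```

drive_tool([
  [0,0,0,0,0,10],
  [0,0,0,0,0,10],
  [0,0,0,0,0,10],
  [0,0,0,0,0,10],
  [0,0,0,0,0,10],
  [0,0,0,0,0,10],
  [0,0,0,0,0,10],
  [0,0,0,0,0,0],
])

```text
t: 1.85
ee_pos: [464.4, 311.0, 220.0]
orientation: [0.003, 0.988, 0.154, -0.01]
wrist_force: [-0.9, -0.4, -1.1]
gripper_width: 85.2
```

```bash
cat >> h.py <<'E'
from scipy.spatial.transform import Rotation as Ro
def go(x,y,z,yaw,seen=True):
    "tool-axis shift and turn to reach x,y,z, tool down with tool y at yaw deg (mod 180)"
    s=[arm.get_state() for _ in range(5)][-1]
    p=np.array(s["ee_pos"]); q=s["orientation"]; R=Ro.from_quat([q[1],q[2],q[3],q[0]])
    a=np.radians(yaw); ty=np.array([np.cos(a),np.sin(a),0]); 
    if ty@R.as_matrix()[:,1]<0: ty=-ty
    tz=np.array([0,0,-1.]); T=np.stack([np.cross(ty,tz),ty,tz],1)
    print("t",s["t"],"pos",np.round(p,1),"w",round(s["gripper_width"],1),"F",np.round(s["wrist_force"],1),"M",np.round(s["ft_torque"],2))
    print("shift",np.round(R.inv().apply(np.array([x,y,z])-p),1),"turn",np.round((R.inv()*Ro.from_matrix(T)).as_rotvec(degrees=True),2),"yaw",np.degrees(np.arctan2(*R.as_matrix()[1::-1,1])),"q7",np.round(s["joints"],2))
E
python3 - <<'E'
from h import *
go(471.2,303.7,14,110.1)
c=cams.read_camera("wrist"); cv2.imwrite("pics/w1.png",c["pixels"][...,::-1])
E
```

```text
t 1.85 pos [464.4 311.  220. ] w 85.2 F [-0.9 -0.4 -1.1] M [-0.    0.    0.03]
shift [  8.5   8.4 205.9] turn [ 0.16  1.17 -2.37] yaw -72.26882020686445 q7 [-0.66  0.35  0.06  1.49 -0.02  1.33 -1.86]
```

View pics/w1.png

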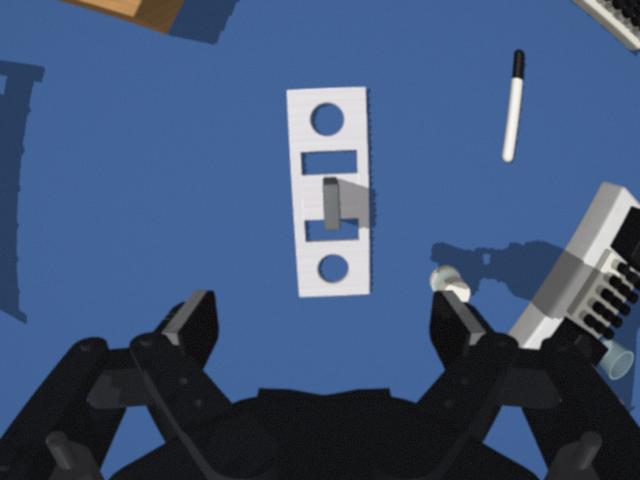

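The wrist picture shows the long frame with its grip at about (332,203), in line with the jaws, and nothing in the way of the fingers. I'll correct and go down part of the way.

drive_tool([
  [8,8,0,0,1,-2],
  [0,0,40,0,0,0],
  [0,0,40,0,0,0],
  [0,0,40,0,0,0],
  [0,0,10,0,0,0],
  [0,0,0,0,0,0],
])

```text
t: 2.65
ee_pos: [475.8, 306.3, 87.8]
orientation: [0.0, 0.984, 0.18, 0.0]
wrist_force: [0.5, -0.2, 0.0]
gripper_width: 85.4
```

```bash
python3 -c "
from h import *
go(471.2,303.7,14,110.1)"
```

```text
t 2.65 pos [475.8 306.3  87.8] w 85.4 F [ 0.5 -0.2  0. ] M [ 0.01 -0.03  0.01]
shift [-5.3  0.7 73.8] turn [ 0.06 -0.05  0.61] yaw -69.28659785533603 q7 [-0.64  0.46  0.05  1.67 -0.02  1.01 -1.79]
```

drive_tool([
  [-5,1,0,0,0,0.6],
  [0,0,35,0,0,0],
  [0,0,34,0,0,0],
  [0,0,0,0,0,0],
])

```text
t: 3.15
ee_pos: [476.7, 307.2, 25.4]
orientation: [-0.003, 0.985, 0.175, 0.007]
wrist_force: [-0.0, 0.2, -0.4]
gripper_width: 85.4
```

```bash
python3 -c "
from h import *
go(471.2,303.7,14,110.1)"
```

```text
t 3.15 pos [476.7 307.2  25.4] w 85.4 F [-0.   0.2 -0.4] M [0.01 0.06 0.01]
shift [-6.5  1.4 11.3] turn [-0.16 -0.89  0.04] yaw -69.863096363919 q7 [-0.64  0.53  0.04  1.74 -0.03  0.86 -1.8 ]
```

drive_tool([
  [-6,1,6,0,-0.9,0],
  [0,0,5,0,0,0],
  [0,0,0,0,0,0],
])

```text
t: 3.52
ee_pos: [474.3, 306.2, 18.7]
orientation: [-0.003, 0.985, 0.175, 0.003]
wrist_force: [0.0, -0.3, 0.0]
gripper_width: 85.4
```

```bash
python3 -c "
from h import *
go(471.2,303.7,14,110.1)"
```

```text
t 3.525 pos [474.3 306.2  18.7] w 85.4 F [ 0.  -0.3  0. ] M [ 0.01  0.04 -0.01]
shift [-3.8  1.3  4.7] turn [-0.3  -0.43  0.04] yaw -69.85562409304096 q7 [-0.63  0.54  0.04  1.74 -0.03  0.85 -1.79]
```

drive_tool([
  [-4,1,5,0,-0.4,0],
  [0,0,0,0,0,0],
])

```text
t: 3.78
ee_pos: [471.2, 304.1, 14.2]
orientation: [-0.003, 0.985, 0.175, 0.0]
wrist_force: [-0.2, -0.1, -0.8]
gripper_width: 85.4
```

drive_tool([
  [0,0,0,0,0,0],
  [0,0,0,0,0,0],
  [0,0,0,0,0,0],
  [0,0,0,0,0,0],
  [0,0,0,0,0,0],
  [0,0,0,0,0,0],
  [0,0,0,0,0,0],
  [0,0,0,0,0,0],
], hand=0, newtons=60)

```text
t: 4.78
ee_pos: [471.4, 304.6, 14.6]
orientation: [-0.003, 0.985, 0.175, 0.001]
wrist_force: [-0.3, -0.1, 0.8]
gripper_width: 13.0
```

```bash
python3 -c "
from h import *
go(471.2,303.7,14,110.1)"
```

```text
t 4.775 pos [471.4 304.6  14.6] w 13.0 F [-0.3 -0.1  0.8] M [-0.05  0.04 -0.05]
shift [-0.5  0.7  0.6] turn [-0.34 -0.12  0.06] yaw -69.84323166880519 q7 [-0.63  0.54  0.04  1.75 -0.03  0.85 -1.79]
```

The jaws stopped at 13 mm, so the grip is held. Now I'll lift it.

drive_tool([
  [0,0,-15,0,0,0],
  [0,0,-30,0,0,0],
  [0,0,-40,0,0,0],
  [0,0,-40,0,0,0],
  [0,0,-40,0,0,0],
  [0,0,-20,0,0,0],
  [0,0,0,0,0,0],
])

```text
t: 5.65
ee_pos: [470.0, 301.9, 207.8]
orientation: [-0.002, 0.985, 0.175, -0.001]
wrist_force: [-0.4, -0.8, -1.1]
gripper_width: 13.2
```

drive_tool([
  [0,0,0,0,0,8],
  [0,0,0,0,0,8],
  [0,0,0,0,0,8],
  [0,0,0,0,0,7],
  [0,0,0,0,0,0],
])

```text
t: 6.28
ee_pos: [465.9, 299.1, 201.9]
orientation: [0.002, 0.995, -0.103, -0.006]
wrist_force: [-0.1, -0.2, -0.6]
gripper_width: 13.1
```

```bash
python3 -c "
from h import *
go(476.7,-29.5,200,78.8)"
```

```text
t 6.275 pos [465.9 299.1 201.9] w 13.1 F [-0.1 -0.2 -0.6] M [ 0.05 -0.05  0.01]
shift [ 77.9 319.4   2.4] turn [ 0.25  0.65 -0.62] yaw -101.81785489649535 q7 [-0.71  0.34  0.15  1.54 -0.06  1.27 -2.33]
```

drive_tool([
  [10,40,0,0,0.6,-0.6],
  [10,40,0,0,0,0],
  [10,40,0,0,0,0],
  [10,40,0,0,0,0],
  [10,40,0,0,0,0],
  [10,40,0,0,0,0],
  [9,40,0,0,0,0],
  [9,39,0,0,0,0],
  [0,0,0,0,0,0],
])

```text
t: 7.4
ee_pos: [478.7, -39.3, 196.8]
orientation: [0.004, 0.996, -0.086, -0.006]
wrist_force: [0.4, 0.4, -2.0]
gripper_width: 13.2
```

```bash
cat > see.py <<'E'
import sys
from h import *
tag=sys.argv[1]; o=[]
go(476.7,-29.5,190,78.8)
for n in("scene","side"):
    c=cams.read_camera(n); np.savez(n+tag+".npz",**c)
    a,b=(200,100) if n=="scene" else (200,140)
    o.append(cv2.resize(c["pixels"][b:b+230,a:a+230,::-1],(400,400),interpolation=cv2.INTER_CUBIC))
cv2.imwrite(f"pics/c{tag}.png",np.hstack(o))
E
python3 see.py 2
```

```text
t 7.4 pos [478.7 -39.3 196.8] w 13.2 F [ 0.4  0.4 -2. ] M [ 0.1   0.03 -0.  ]
shift [-3.6 -9.4  6.8] turn [0.55 0.59 1.36] yaw -99.83317095658246 q7 [-0.25  0.2   0.35  1.75 -0.06  1.21 -1.63]
```

View pics/c2.png

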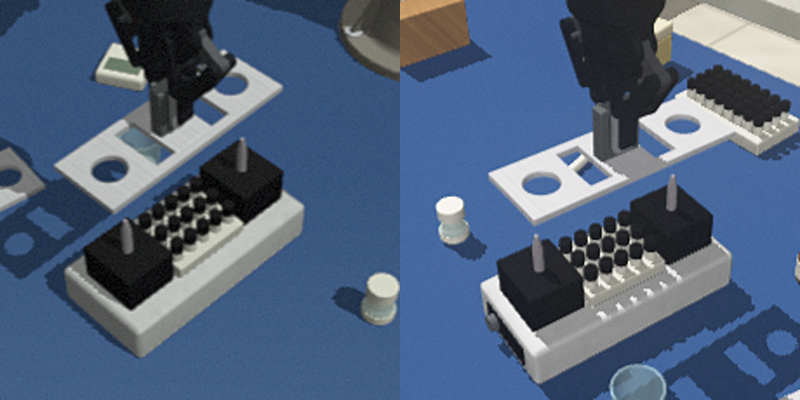

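The frame is held level above the mixer, with both pins in view: about (127,235) and (242,155) in the left crop, and (538,252) and (671,190) in the right. I'll correct, then measure where the plate sits against the pins using the same camera.

drive_tool([
  [-4,-9,0,0.5,0.6,1.4],
  [0,0,0,0,0,0],
  [0,0,0,0,0,0],
])

```text
t: 7.88
ee_pos: [476.0, -20.2, 195.7]
orientation: [-0.002, 0.996, -0.09, -0.001]
wrist_force: [-0.4, -0.1, -1.2]
gripper_width: 13.3
```

```bash
cat > pl.py <<'E'
import sys
from h import *
tag=sys.argv[1]
go(476.7,-29.5,190,78.8)
s=arm.get_state(); zt=s["ee_pos"][2]-8
for n in("scene","side"):
    c=cams.read_camera(n); np.savez(n+tag+".npz",**c); W=world(c); px=c["pixels"].astype(int)
    m=(abs(W[...,2]-zt)<9)&(px.min(-1)>90)&(c["depth"]>0)&(np.hypot(W[...,0]-477,W[...,1]+30)<125)
    k,l,st,_=cv2.connectedComponentsWithStats(m.astype(np.uint8)); 
    m=np.isin(l,[i for i in range(1,k) if st[i,4]>40]); p=W[m]
    A=np.c_[p[:,:2]-p[:,:2].mean(0),np.ones(len(p))]
    f=np.linalg.lstsq(A,p[:,2],rcond=None)[0]
    r=cv2.minAreaRect(p[:,:2].astype(np.float32))
    print(n,len(p),"ctr",np.round(r[0],1),np.round(r[1],1),round(r[2],2),"topz",round(f[2],1),"tilt deg",np.round(np.degrees(f[:2]),2))
E
python3 pl.py 3
```

```text
t 7.875 pos [476.  -20.2 195.7] w 13.3 F [-0.4 -0.1 -1.2] M [ 0.    0.01 -0.01]
shift [2.4 9.  5.6] turn [-0.23  0.17  0.86] yaw -100.3377652380258 q7 [-0.28  0.19  0.33  1.77 -0.07  1.2  -1.67]
scene 2968 ctr [477.  -21.3] [ 76.8 212.4] 79.78 topz 187.6 tilt deg [-0.3  -0.28]
side 3234 ctr [476.1 -21.1] [ 77.1 211.6] 80.06 topz 186.7 tilt deg [-0.11  0.78]
```

drive_tool([
  [2,8,5,0,0,1],
  [0,0,0,0,0,0],
  [0,0,0,0,0,0],
])

```text
t: 8.35
ee_pos: [476.7, -29.8, 190.1]
orientation: [-0.002, 0.995, -0.1, -0.001]
wrist_force: [0.2, -0.2, -2.6]
gripper_width: 13.3
```

```bash
python3 pl.py 4
```

```text
t 8.35 pos [476.7 -29.8 190.1] w 13.3 F [ 0.2 -0.2 -2.6] M [-0.05 -0.   -0.01]
shift [-0.1 -0.3  0.1] turn [-0.19  0.18 -0.28] yaw -101.48298480929205 q7 [-0.26  0.2   0.34  1.78 -0.08  1.18 -1.67]
scene 2944 ctr [477.5 -30.8] [ 77.1 213.4] 78.6 topz 182.1 tilt deg [-0.3  -0.37]
side 3273 ctr [477.  -31.7] [ 77.3 212.7] 78.7 topz 181.1 tilt deg [-0.12  0.75]
```

The plate is within 2 mm and 0.5° of the target, and the clearance is 11 mm. I'll lower it over the pins.

drive_tool([
  [0,-1,15,0,0,0],
  [0,0,15,0,0,0],
  [0,0,5,0,0,0],
  [0,0,0,0,0,0],
  [0,0,0,0,0,0],
])

```text
t: 9.07
ee_pos: [476.3, -28.0, 152.4]
orientation: [-0.002, 0.995, -0.1, -0.002]
wrist_force: [0.2, 0.6, -1.7]
gripper_width: 13.4
```

```bash
python3 pl.py 5; python3 see.py 5
```

```text
t 9.075 pos [476.3 -28.  152.4] w 13.4 F [ 0.2  0.6 -1.7] M [ 0.02 -0.    0.03]
shift [  0.5   1.3 -37.6] turn [-0.19  0.24 -0.22] yaw -101.42400292483654 q7 [-0.26  0.23  0.34  1.83 -0.09  1.09 -1.66]
scene 2839 ctr [477.6 -29.3] [ 76.7 213.3] 78.74 topz 144.3 tilt deg [-0.4  -0.36]
side 3109 ctr [476.6 -28.5] [ 78.9 212.1] 78.78 topz 143.6 tilt deg [-0.17  0.69]
t 9.175 pos [476.5 -28.  152.6] w 13.5 F [ 0.7  0.  -1.8] M [-0.03  0.01 -0.  ]
shift [  0.4   1.3 -37.4] turn [-0.2   0.22 -0.23] yaw -101.42719191544828 q7 [-0.26  0.23  0.34  1.83 -0.09  1.09 -1.66]
```

View pics/c5.png

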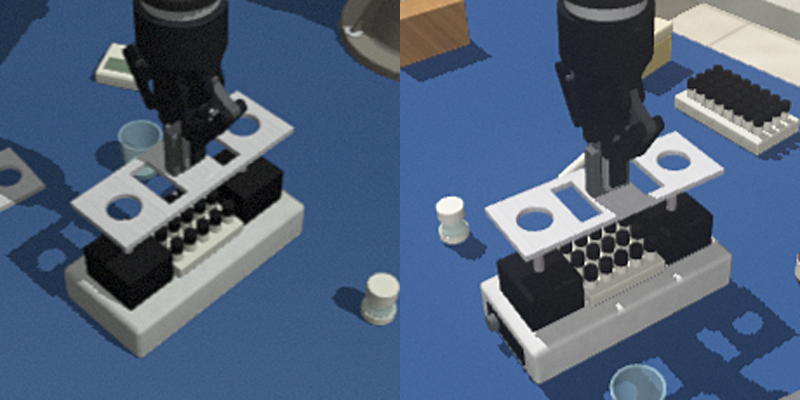

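The frame's holes, at (125,207) and (243,123) on the left and (533,219) and (674,160) on the right, sit just above the pin tips. The measured centre is about (477,-29), which matches. I'll keep lowering and watch the force.

drive_tool([
  [0,1,10,0,0,0],
  [0,0,10,0,0,0],
  [0,0,8,0,0,0],
  [0,0,0,0,0,0],
  [0,0,0,0,0,0],
])

```text
t: 9.9
ee_pos: [476.0, -29.0, 122.3]
orientation: [-0.002, 0.995, -0.1, -0.002]
wrist_force: [-0.2, -0.8, -3.1]
gripper_width: 13.4
```

```bash
python3 pl.py 6; python3 see.py 6
```

```text
t 9.9 pos [476.  -29.  122.3] w 13.4 F [-0.2 -0.8 -3.1] M [ 0.    0.02 -0.06]
shift [  0.5   0.1 -67.7] turn [-0.19  0.24 -0.24] yaw -101.43662059243746 q7 [-0.25  0.27  0.34  1.87 -0.11  1.02 -1.64]
scene 2759 ctr [477.1 -30.3] [ 77.2 212.1] 78.39 topz 114.3 tilt deg [-0.38 -0.32]
side 3076 ctr [476.2 -30.3] [ 77.7 211.7] 78.42 topz 113.5 tilt deg [-0.13  0.74]
t 10.0 pos [476.  -29.  122.5] w 13.5 F [ 0.2 -0.  -1. ] M [-0.02 -0.02  0.01]
shift [  0.5   0.1 -67.5] turn [-0.19  0.23 -0.23] yaw -101.42944838002548 q7 [-0.25  0.27  0.34  1.87 -0.11  1.02 -1.64]
```

View pics/c6.png

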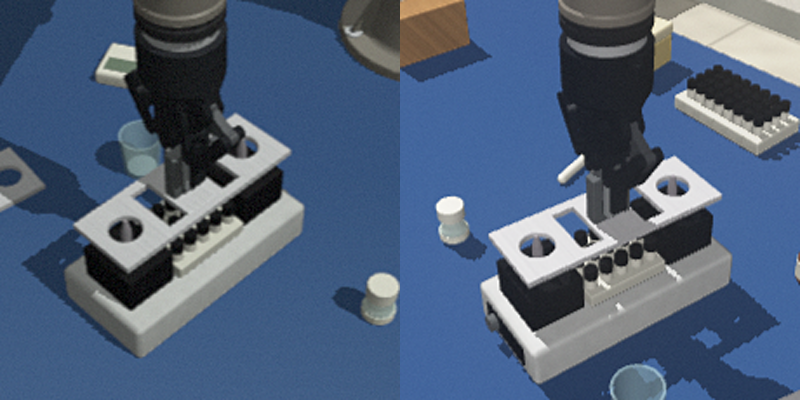

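Both pins now show inside their holes, well centred. About 22 mm of descent is left.

drive_tool([
  [0,0,8,0,0,0],
  [0,0,7,0,0,0],
  [0,0,3,0,0,0],
  [0,0,0,0,0,0],
  [0,0,0,0,0,0],
])

```text
t: 10.72
ee_pos: [476.1, -28.9, 103.4]
orientation: [-0.002, 0.995, -0.1, -0.002]
wrist_force: [0.2, -0.4, -1.0]
gripper_width: 13.4
```

```bash
python3 -c "
from h import *
go(476.7,-29.5,99.5,78.8)"
```

```text
t 10.725 pos [476.1 -28.9 103.4] w 13.4 F [ 0.2 -0.4 -1. ] M [-0.02  0.01  0.06]
shift [0.7 0.5 3.9] turn [-0.2   0.2  -0.23] yaw -101.42990232007148 q7 [-0.25  0.29  0.33  1.9  -0.12  0.98 -1.63]
```

drive_tool([
  [0,0,2,0,0,0],
  [0,0,0,0,0,0],
  [0,0,1,0,0,0],
  [0,0,0,0,0,0],
])

```text
t: 11.22
ee_pos: [476.5, -28.9, 100.6]
orientation: [-0.002, 0.995, -0.1, -0.001]
wrist_force: [-0.0, -0.3, -2.4]
gripper_width: 12.9
```

drive_tool([
  [0,0,1,0,0,0],
  [0,0,0,0,0,0],
])

```text
t: 11.48
ee_pos: [476.7, -28.8, 99.8]
orientation: [-0.002, 0.995, -0.1, -0.001]
wrist_force: [-0.5, -0.7, -0.7]
gripper_width: 13.3
```

drive_tool([
  [0,0,1,0,0,0],
  [0,0,0,0,0,0],
])

```text
t: 11.72
ee_pos: [476.7, -28.8, 99.7]
orientation: [-0.002, 0.995, -0.1, -0.001]
wrist_force: [-1.1, 0.2, -0.2]
gripper_width: 13.1
```

```bash
python3 pl.py 7
```

```text
t 11.725 pos [476.7 -28.8  99.7] w 13.1 F [-1.1  0.2 -0.2] M [-0.05  0.05 -0.03]
shift [ -0.1   0.3 -90.3] turn [-0.24  0.11 -0.22] yaw -101.42116894826871 q7 [-0.24  0.29  0.33  1.9  -0.12  0.97 -1.63]
scene 2621 ctr [478.2 -29.7] [ 77.8 212.6] 78.06 topz 91.6 tilt deg [-0.19 -0.39]
side 2860 ctr [476.8 -29.8] [ 77.4 211.1] 78.5 topz 90.8 tilt deg [0.09 0.74]
```

drive_tool([
  [0,0,1,0,0,0],
  [0,0,1,0,0,0],
])

```text
t: 12.08
ee_pos: [476.7, -28.8, 99.4]
orientation: [-0.002, 0.995, -0.099, -0.001]
wrist_force: [-4.5, 0.7, 9.0]
gripper_width: 13.0
```

It's in contact, with 9 N upward, so the frame is resting on the blocks. I'll let go, back straight up and check.

drive_tool([
  [0,0,0,0,0,0],
  [0,0,0,0,0,0],
  [0,0,0,0,0,0],
  [0,0,0,0,0,0],
  [0,0,0,0,0,0],
], hand=0.6)

```text
t: 12.7
ee_pos: [477.7, -28.8, 99.1]
orientation: [-0.002, 0.995, -0.099, 0.0]
wrist_force: [0.0, 0.5, -0.8]
gripper_width: 51.3
```

drive_tool([
  [0,0,-15,0,0,0],
  [0,0,-30,0,0,0],
  [0,0,-40,0,0,0],
  [0,0,-40,0,0,0],
  [0,0,-30,0,0,0],
  [0,0,0,0,0,0],
  [0,0,0,0,0,0],
])

```text
t: 13.58
ee_pos: [477.7, -30.1, 263.8]
orientation: [-0.003, 0.995, -0.1, 0.002]
wrist_force: [-0.1, 0.1, 0.5]
gripper_width: 51.6
```

```bash
sed -i 's/^s=arm.get_state.*/zt=91/' pl.py; python3 pl.py 8; python3 see.py 8
```

```text
t 13.575 pos [477.7 -30.1 263.8] w 51.6 F [-0.1  0.1  0.5] M [0.01 0.03 0.01]
shift [-1.4  0.  73.8] turn [-0.33 -0.23 -0.26] yaw -101.46151798832915 q7 [-0.27  0.14  0.35  1.65 -0.06  1.35 -1.69]
scene 2916 ctr [478.2 -29.9] [ 78.2 212.3] 78.87 topz 91.4 tilt deg [-0.01 -0.42]
side 3001 ctr [477.1 -29.8] [ 76.9 212.2] 78.58 topz 90.6 tilt deg [0.14 0.53]
t 13.675 pos [477.6 -30.1 263.3] w 51.3 F [-0.4  0.   0.1] M [-0.03  0.04  0.02]
shift [-1.2 -0.1 73.3] turn [-0.31 -0.19 -0.27] yaw -101.46600453421325 q7 [-0.27  0.14  0.35  1.65 -0.06  1.35 -1.69]
```

View pics/c8.png

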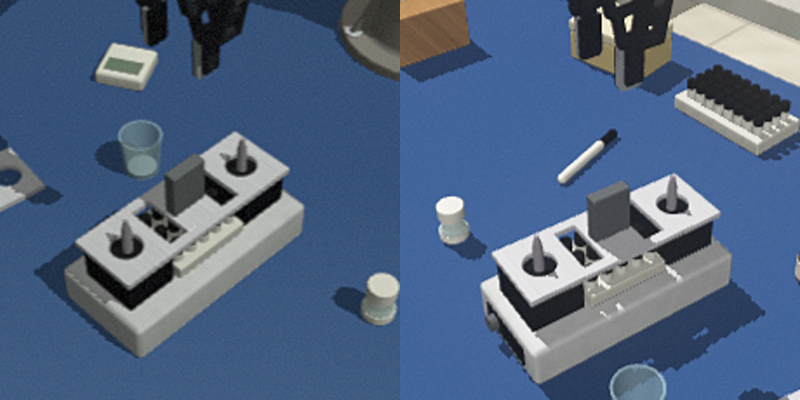

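The frame lies flat on both blocks, with both pins up through its holes at (127,240) and (240,158) on the left and (538,258) and (672,192) on the right. The gripper is clear, so I'll hand it in.

```bash
python3 -c "
from bench import job_done
print(job_done())"
```

```text
the job is handed in; nothing more can be done
None
```

The longer frame is on the mixer, with both pins up through its end holes and the plate lying flat on both blocks. I lowered it in the gripper until the blocks took its weight (about 9 N upward), then let go and backed straight up. I handed it in just after the last check at 13.7 s, within the 38 s limit.

- **Height:** the plate top measured 91.4 and 90.6 mm in the two cameras, against 91 expected.
- **Position:** the plate's centre is within about 2 mm of the midpoint between the pins.
- **Tilt:** the two cameras disagreed on sign, by about 0.5° each, and the side camera showed a similar tilt while the frame was still held. I put this down to calibration rather than a real tilt.
- **Robot:** the gripper was about 160 mm clear of the frame, with wrist force near zero.
- **Shorter frame:** I never touched it. Only its edge shows in the last picture, so I did not measure it again.

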